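Change the mallet on the showroom display stand

TASK

Change the display: first take the old wooden meat mallet out of its ring stand and drop it handle-first through the hole of the empty carton until its head rests flat on the white insert. Then take the new aluminium mallet out of its carton and hang it handle-first in the ring that the old one left, head resting flat on the ring. Let go of both, do not let a mallet fall onto the table, and leave the pestle and the other wares where they are.

Things in the scene. Friction and masses are not known exactly. Their poses are not given: they have to be found in the camera images.
- old_mallet: Old display meat mallet, all wood with a pale wooden head. 150 long: block head 66 (own x; 70 over studs) x 40 (own y) x 40 high, round 22 handle 110 long, end tapered to 12. Origin: on the handle axis at the flat underside of the head, where it seats; own z from handle up through the head (head z 0 to 40, handle end z -110). Loose, 0.15 to 0.4 kg. Starts upright, handle down, in the ring of mallet_stand
- new_mallet: New meat mallet, bare aluminium head and red handle. 150 long: block head 66 (own x; 70 over studs) x 40 (own y) x 40 high, round 22 handle 110 long, end tapered to 12. Origin: on the handle axis at the flat underside of the head, where it seats; own z from handle up through the head (head z 0 to 40, handle end z -110). Loose, 0.15 to 0.4 kg. Starts upright, handle down, in the hole of new_box
- mallet_stand: Fixed display stand: dark steel base 130 x 90 x 12, level steel ring, 34 hole, 56 outside, flat top 130 above the table, on an arm from a 12 mm post 70 along own +x from the ring centre, no taller than the ring. Origin on the table under the ring centre. Holds the wooden mallet at the start.
- pestle_stand: Fixed display stand: dark steel base 130 x 90 x 12, level steel ring, 34 hole, 56 outside, flat top 130 above the table, on an arm from a 12 mm post 70 along own +x from the ring centre, no taller than the ring. Origin on the table under the ring centre. Holds the pestle.
- new_box: Fixed open retail carton 100 x 100, 130 high, brown with red squares, two short flaps folded down; top closed by a level white insert 8 thick with one 34 round hole at its centre (handle hangs free inside). Origin on the table under the centre. Holds the new mallet at the start.
- empty_box: Fixed open retail carton 100 x 100, 130 high, brown with red squares, two short flaps folded down; top closed by a level white insert 8 thick with one 34 round hole at its centre (handle hangs free inside). Origin on the table under the centre. Empty at the start.
- mallet_stand_seat (a point): Ring of mallet_stand: the centre of the hole in the plane of its top face, 130 mm above the table; z up. A seated mallet's origin lies at its height and, with the 6 mm play all round, near its centre
- empty_box_seat (a point): Hole of the empty box: the centre of the hole in the plane of its top face, 130 mm above the table; z up. A seated mallet's origin lies at its height and, with the 6 mm play all round, near its centre
- pestle: Bystander: pestle with a round blue head 58 mm across and 40 mm high, hanging head up in the ring of pestle_stand; origin at the underside of its head. Leave it there
- red_mug: Bystander: red mug, 80 across (handle besides), 85 high; origin under its centre
- white_mug: Bystander: white mug, 80 across (handle besides), 90 high; origin under its centre
- bowl: Bystander: blue bowl, 130 across, 55 high; origin under its centre
- jar: Bystander: amber jar with white cap, 68 across, 90 high; origin under its centre
Mind the look-alikes: they are no part of the job. There is more than one size of the old_mallet; the one meant has the size given above.

How it is judged (in metres and radians):
On the way, in this order (a step that is already met when the one before it is completed fails the run):
1. the old wooden mallet is seated handle-down in the empty carton and let go (horizontal distance between old_mallet and empty_box_seat below 0.01 m and z of old_mallet in the frame of empty_box_seat between -0.005 and 0.005 m and angle between old_mallet's own z axis and vertical below 0.1 rad and contact force between the fingers and old_mallet below 0.2 N and linear speed of old_mallet below 0.03 m/s), for 0.2 s.
2. the new aluminium mallet hangs seated in the ring of the mallet stand and is let go (horizontal distance between new_mallet and mallet_stand_seat below 0.01 m and z of new_mallet in the frame of mallet_stand_seat between -0.005 and 0.005 m and angle between new_mallet's own z axis and vertical below 0.1 rad and contact force between the fingers and new_mallet below 0.2 N and linear speed of new_mallet below 0.03 m/s), for 0.2 s.
At the end, for the whole second after the job is handed in: The old mallet stands handle-down in the hole of the carton that was empty and the new mallet hangs handle-down in the ring of the mallet stand: each head within 10 mm of the hole's centre, its underside within 5 mm of the seat's height, upright within 0.1 rad, at rest (below 0.03 m/s) and let go (all of step 1 and all of step 2); the robot touches nothing.
It fails at once if a mallet falls onto the table (head underside below 70 mm) (height (world z) of any of old_mallet, new_mallet below 0.07 m).
It fails at once if the pestle is moved more than 25 mm (distance of pestle from where it was at the start of the episode above 0.025 m).
It fails at once if a mug, the bowl or the jar is moved more than 30 mm (distance of any of red_mug, white_mug, bowl, jar from where it was at the start of the episode above 0.03 m).
It also fails if it takes over 69 s, if anything falls off the work surface, if the arm or the gripper's body presses on something with over 40 N, if the wrist force passes 120 N, or if a joint passes its speed limit or range.

ROBOT

A 7-joint arm with a two-finger parallel gripper is mounted at the origin on the work surface. World frame = base frame: x ahead of the robot, y to its left, z up, the work surface at z = 0. Lengths are in mm, angles in rad, forces in N, time in s.
With the tool pointing down it reaches from about 400 to 900 mm from the base axis. Payload 5.6 kg.
Tool frame: the origin (TCP) lies midway between the tips of the shut fingers; the grasp point (between the pads) lies bot.grasp_offset behind it (bot.grasp_offset is the distance from the TCP to the grasp point, in mm); z points along the fingers, y is the direction in which the jaws open and shut (so a half turn about z gives the same grasp; the last joint's range is limited). The gripper opens to 92 mm and grips with 3 to 60 N. Pads are 20 mm wide; open, the fingers measure 128 mm over their backs; the gripper's body (75 mm by 189 mm) begins 69 mm behind the grasp point.
Start: joints at [1.061, 0.468, -0.012, 1.603, 0.006, 1.071, -0.056], TCP at [292.482, -580.486, 188.292] pointing down, gripper open.
Joint ranges: [-2.53, 2.53], [-0.31, 2.02], [-1.57, 1.55], [0.28, 2.44], [-1.29, 4.43], [0.15, 1.84], [-2.92, 2.92]. Speed limits (rad/s): [2.57, 2.57, 3.14, 3.14, 3.14, 3.14, 3.14].

INTERFACE

Orientations are given as a rotation vector (axis times angle).
In Python, from rig import bot gives the robot as it stands. Calls block until the motion is done:
- bot.goto(position, orientation): joint-space move of the TCP to a pose.
- bot.movel(position, velocity=150, frame=None, stop_force=None): straight line of the TCP; frame=None keeps the orientation; velocity is the mean speed in mm/s. With stop_force (N) it stops when the force on the tool has changed by that much, and returns True; else False.
- bot.set_joints(angles): joint-space move.
- bot.move_gripper(opening, grasp_force=None): finger opening in mm; grasp_force is the grip in N (None keeps the last); returns when the fingers have stopped.
- bot.pause(seconds).
- bot.solve_ik(position, orientation): joint angles nearest the present ones, or None.
- bot.state(): the state.
- bot.get_image(name): name is "scene" or "top" or "wrist"; returns a dict with "frame" (400x640x3 uint8, red, green, blue), "K" (3x3 intrinsics, pixels), "rvec" (rotation vector, rad) and "tvec" (3), from world to camera coordinates, as OpenCV has them; the wrist camera has in their place "mount" (4x4, takes a point from camera to tool coordinates, whose origin is the TCP and whose axes are the flange's). Camera axes: x right, y down, z forward; pixel columns grow to the right and rows downward; lengths in mm; the calibration is good to about 2 mm. A picture is of the moment at which its call begins: read the wrist's pose just before it. There is no depth.
A pose or a line that the arm cannot do raises bot.PlanningError and nothing moves.
- bot.job_done(): hands the job in, once; it reports no verdict.
Trained networks look in a picture, given as the dict that the camera call returned (one of the last four; its "shot" number tells which), for a name from the list of things; names that differ only in an ending like _2 or _b are one class to them, and where a whole thing is asked for, a point or a joint stands for the part that bears it (a point fixed in the world has none). Each returns a list of dicts, best first, with "conf" (0 to 1); they miss things now and then, are a little off and sometimes report something else, mostly with a low value. They report only what shows in the picture. A call takes as long as a camera call. They do not tell look-alikes from the thing itself.
- bot.regions_of(picture, query): "region" (400x640 bool, what is visible of it) and "bbox" ([centre column, centre row, width, height] in pixels, round what is visible of it).
- bot.pinpoint(picture, query): "location" ([row, column] in pixels: a listed point, or the origin of a listed thing).
The state is a dict: "clock": time; "joints": joint angles; "joint_velocities": joint speeds; "tau": joint torques, N m; "tcp_pos": TCP position; "orientation": TCP orientation; "ft_force": force on the tool from outside, world axes, zero at the start; "moment": the same for the moment, N m; "finger_gap": finger opening in mm.
Only numpy, scipy, OpenCV 4.12 (cv2) and the standard library are available. Lean on these libraries where they do the work, as an engineer would, in place of code of your own. Each camera call takes 0.05 s, during which the arm holds its last target.

## Working session

There is one attempt and no reset: what is moved stays moved. The work goes in short steps, each a Python script; the robot and the scene stay as the last script left them, time stands still between calls to the robot, and variables do not carry over. Pictures are saved under pics/ and viewed, and the job is handed in when it is done.

```bash
mkdir -p pics; ls
cat > h.py <<'E'
from rig import bot
import numpy as np, cv2
def save(p,n): cv2.imwrite('pics/'+n,cv2.cvtColor(p['frame'],cv2.COLOR_RGB2BGR))
def cam(p):
    if 'mount' in p: raise Exception
    R=cv2.Rodrigues(np.array(p['rvec'],float))[0]; return R,np.array(p['tvec'],float).ravel()
def ray_z(p,row,col,z):
    R,t=cam(p); d=R.T@np.linalg.solve(p['K'],[col,row,1.]); c=-R.T@t
    return c+d*(z-c[2])/d[2]
E
python3 - <<'E'
from h import *
for n in ['scene','top']:
    p=bot.get_image(n); save(p,n+'0.png')
    R,t=cam(p); print(n,-R.T@t)
    for q in ['old_mallet','new_mallet','mallet_stand','pestle_stand','new_box','empty_box','mallet_stand_seat','empty_box_seat','pestle']:
        L=bot.pinpoint(p,q)
        z={'mallet_stand':0,'pestle_stand':0,'new_box':0,'empty_box':0}.get(q,130)
        for d in L: print(n,q,round(d['conf'],2),np.round(d['location']),np.round(ray_z(p,*d['location'],z)))
print(bot.state()['clock'],bot.grasp_offset,bot.state()['orientation'])
E
```

```text
pics
scene [1435.30436978  -76.95576863  704.28911884]
scene old_mallet 0.79 [152. 370.] [336. 194. 130.]
scene old_mallet 0.68 [145. 414.] [295. 340. 130.]
scene old_mallet 0.67 [175. 422.] [477. 307. 130.]
scene new_mallet 0.98 [194. 353.] [559. 106. 130.]
scene mallet_stand 0.95 [211. 420.] [465. 326.   0.]
scene mallet_stand 0.5 [172. 428.] [243. 419.   0.]
scene pestle_stand 0.75 [216. 200.] [ 439. -305.    0.]
scene new_box 0.9 [237. 347.] [567.  96.   0.]
scene empty_box 0.72 [244. 258.] [ 575. -140.    0.]
scene mallet_stand_seat 0.81 [170. 427.] [450. 331. 130.]
scene empty_box_seat 0.96 [197. 259.] [ 552. -129.  130.]
scene pestle 0.77 [180. 199.] [ 455. -288.  130.]
top [ 306.35190582   12.76251701 1321.7369455 ]
top old_mallet 0.92 [283. 192.] [310. 344. 130.]
top old_mallet 0.83 [268. 251.] [348. 189. 130.]
top old_mallet 0.55 [226. 199.] [460. 330. 130.]
top new_mallet 0.9 [186. 284.] [568. 105. 130.]
top mallet_stand 0.91 [230. 212.] [466. 326.   0.]
top pestle_stand 0.66 [240. 425.] [ 427. -304.    0.]
top new_box 0.73 [196. 289.] [564.  99.   0.]
top empty_box 0.77 [197. 366.] [ 559. -134.    0.]
top mallet_stand_seat 0.81 [227. 201.] [457. 325. 130.]
top empty_box_seat 0.92 [189. 369.] [ 557. -128.  130.]
1.0 18.700000000000003 [-3.05639958e+00 -7.26480534e-01  9.97758399e-05]
```

View pics/scene0.png

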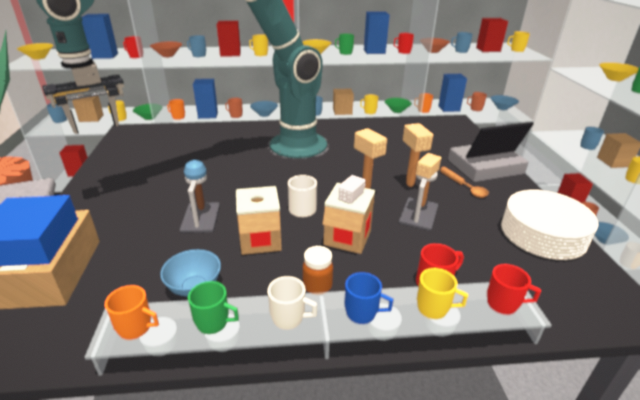

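View pics/top0.png

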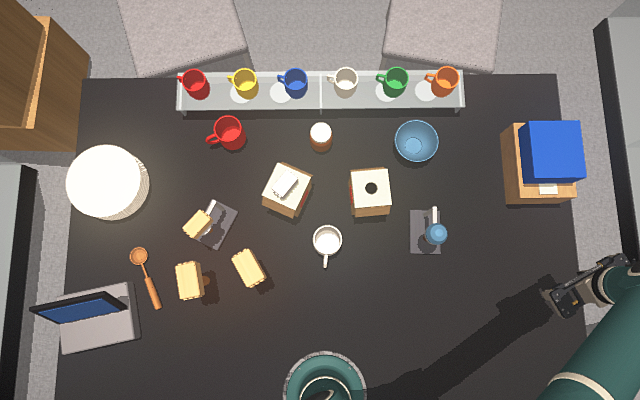

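Run:
```python
import cv2
a=cv2.imread('pics/scene0.png')[100:260,330:470]; b=cv2.imread('pics/top0.png')[160:320,170:310]
cv2.imwrite('pics/crop0.png',cv2.hconcat([cv2.resize(a,(390,446),interpolation=2),cv2.resize(b,(390,446),interpolation=2)]))
```

```text
(no output)
```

View pics/crop0.png

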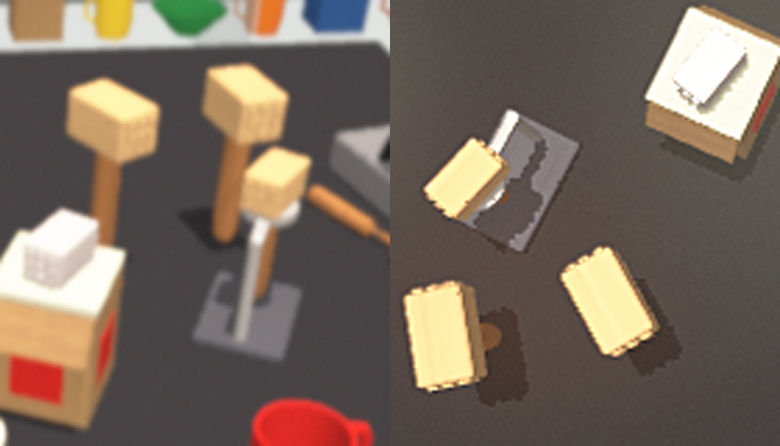

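Three wooden mallets could be taken for the old one: the one in the ring (scene (422,175), top (199,226)), one standing at scene (414,145)/top (190,281), and one standing at scene (370,152)/top (248,268). The last two are visibly larger and stand free on the table. The crop confirms the smaller one in the steel ring is the one I want. I'll go above it for a wrist view.

```bash
cat >> h.py <<'E'
def ori(yaw):  # tool x axis direction = yaw (world), tool down
    return np.pi*np.array([np.cos(yaw/2),np.sin(yaw/2),0])
def topquad(p,q,near,z):
    best=None
    for d in bot.regions_of(p,q):
        c=ray_z(p,d['bbox'][1],d['bbox'][0],z)
        if np.hypot(*(c[:2]-near))<70:
            m=d['region'].astype(np.uint8); r=cv2.minAreaRect(cv2.findNonZero(m))
            bx=cv2.boxPoints(r); W=[ray_z(p,b[1],b[0],z)[:2] for b in bx]
            e=[W[1]-W[0],W[2]-W[1]]; k=int(np.linalg.norm(e[1])>np.linalg.norm(e[0]))
            print(q,d['conf'],np.round(np.mean(W,0),1),[round(np.linalg.norm(v)) for v in e],'yaw',np.arctan2(e[k][1],e[k][0]))
E
python3 - <<'E'
from h import *
p=bot.get_image('top')
topquad(p,'old_mallet',[455,325],170); topquad(p,'new_mallet',[565,105],170); topquad(p,'empty_box',[557,-130],130)
s=bot.state(); x=s['tcp_pos']; bot.movel([x[0],x[1],400],velocity=250)
w=bot.get_image('wrist'); print(w['mount'])
for yaw in np.arange(-np.pi,np.pi,np.pi/6):
    print(round(yaw,2),[ None if j is None else np.round(j,2) for j in [bot.solve_ik([455,325,380],ori(yaw))]])
E
```

```text
old_mallet 0.73 [454.1 318.4] [72, 60] yaw -0.7659326076051515
new_mallet 0.68 [563.   98.6] [72, 46] yaw -0.6984245232246125
empty_box 0.81 [ 548.6 -128.5] [113, 137] yaw -3.081728460775586
[[-6.54829279e-04 -9.64474317e-01 -2.64175819e-01  7.53775446e+01]
 [ 9.99999713e-01 -5.31095430e-04 -5.39796528e-04  4.51538288e-01]
 [ 3.80317318e-04 -2.64176096e-01  9.64474388e-01 -1.97589722e+02]
 [ 0.00000000e+00  0.00000000e+00  0.00000000e+00  1.00000000e+00]]
-3.14 [array([ 0.23,  0.45, -1.26,  1.51,  0.43,  1.49,  0.53])]
-2.62 [array([ 0.15,  0.37, -1.1 ,  1.52,  0.33,  1.46,  1.13])]
-2.09 [array([ 0.24,  0.47, -1.3 ,  1.51,  0.45,  1.5 ,  1.55])]
-1.57 [array([ 0.24,  0.47, -1.3 ,  1.51,  0.45,  1.5 ,  2.08])]
-1.05 [array([ 0.24,  0.47, -1.3 ,  1.51,  0.45,  1.5 ,  2.6 ])]
-0.52 [array([-1.41,  0.21,  0.88,  1.61, -0.16,  1.4 , -2.6 ])]
-0.0 [array([ 0.28,  0.55, -1.43,  1.51,  0.55,  1.55, -2.71])]
0.52 [array([ 0.15,  0.37, -1.09,  1.52,  0.33,  1.46, -2.  ])]
1.05 [array([ 0.22,  0.44, -1.25,  1.51,  0.42,  1.49, -1.55])]
1.57 [array([ 0.24,  0.46, -1.28,  1.51,  0.44,  1.5 , -1.05])]
2.09 [array([ 0.24,  0.46, -1.29,  1.51,  0.44,  1.5 , -0.53])]
2.62 [array([ 0.23,  0.45, -1.27,  1.51,  0.43,  1.49,  0.  ])]
```

```bash
cat >> h.py <<'E'
def wcam():
    s=bot.state(); p=bot.get_image('wrist')
    Rt=cv2.Rodrigues(np.array(s['orientation'],float))[0]; T=np.eye(4);T[:3,:3]=Rt;T[:3,3]=s['tcp_pos']
    M=T@np.array(p['mount']); R=M[:3,:3].T
    q=dict(p); q['rvec']=cv2.Rodrigues(R)[0]; q['tvec']=-R@M[:3,3]; q.pop('mount')
    return p,q   # p raw (for nets), q with world pose
E
python3 - <<'E'
from h import *
q=np.array(bot.state()['joints']); print(q.round(2)); q[0]=-0.62; q[6]=0.;q[2]=0;q[4]=0
bot.set_joints(q)
yaw=-0.85+np.pi
off=75+50
bot.goto([455-60*np.cos(yaw),325-60*np.sin(yaw),360],ori(yaw))
print(bot.state()['joints'].__str__(),bot.state()['clock'])
p,q=wcam(); save(p,'w1.png')
for n in ['old_mallet','mallet_stand_seat','mallet_stand']:
    for d in bot.pinpoint(p,n): print(n,d['conf'],d['location'],ray_z(q,*d['location'],0 if n=='mallet_stand' else 130))
E
```

```text
[ 1.05  0.35 -0.    1.31  0.    1.49 -0.05]
[-0.5592381   0.20327814 -0.01592515  1.57875215  0.00323751  1.35833753
  0.14351209] 6.0833
old_mallet 0.94 [154.0, 195.3] [344.49591292 182.9658837  130.        ]
old_mallet 0.71 [46.9, 243.7] [312.425941   337.74228112 130.        ]
old_mallet 0.64 [131.5, 321.4] [458.31407664 323.63049885 130.        ]
mallet_stand_seat 0.7 [245.3, 196.1] [425.57696041  68.78609016 130.        ]
```

View pics/w1.png

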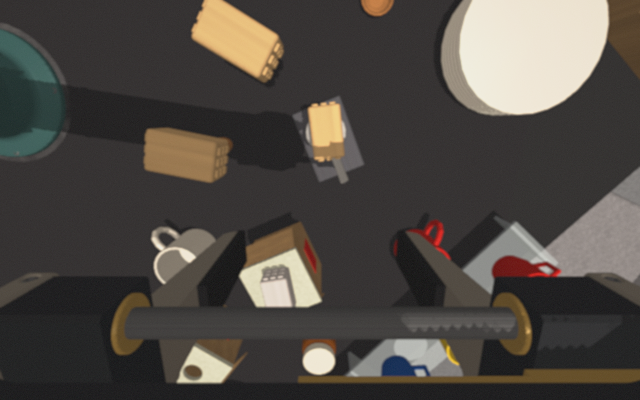

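```bash
cat >> h.py <<'E'
from scipy.optimize import minimize
def hull(q,x,y,yaw,shape,S=4,z0=130,z1=170,L=66,W=40):
    c,s=np.cos(yaw),np.sin(yaw)
    P=np.array([[x+a*L/2*c-b*W/2*s,y+a*L/2*s+b*W/2*c,z] for a in(-1,1) for b in(-1,1) for z in(z0,z1)],float)
    u=cv2.projectPoints(P,np.array(q['rvec'],float),np.array(q['tvec'],float),np.array(q['K'],float),None)[0][:,0]
    return u
def fit(q,mask,x,y,yaw,L=68,**k):
    r,cc=np.nonzero(mask); pad=15
    r0,r1,c0,c1=max(r.min()-pad,0),r.max()+pad,max(cc.min()-pad,0),cc.max()+pad
    S=6; m=cv2.resize(mask[r0:r1,c0:c1].astype(np.uint8),None,fx=S,fy=S,interpolation=0)
    def iou(v):
        u=(hull(q,*v,None,L=L,**k)-[c0-.5,r0-.5])*S
        h=np.zeros_like(m); cv2.fillConvexPoly(h,cv2.convexHull(np.round(u).astype(np.int32)),1)
        return -(h&m).sum()/max((h|m).sum(),1)
    best=min((minimize(iou,[x,y,yaw+d],method='Nelder-Mead',options=dict(initial_simplex=[[x,y,yaw+d],[x+8,y,yaw+d],[x,y+8,yaw+d],[x,y,yaw+d+.3]],xatol=.05,fatol=1e-5)) for d in(-.4,0,.4)),key=lambda o:o.fun)
    return best.x,-best.fun
def big(p,n,box,S=5,draw=None):
    a=cv2.cvtColor(p['frame'],cv2.COLOR_RGB2BGR)[box[1]:box[3],box[0]:box[2]]
    a=cv2.resize(a,None,fx=S,fy=S,interpolation=cv2.INTER_NEAREST)
    if draw is not None: cv2.polylines(a,[np.round((cv2.convexHull(draw.astype(np.float32))[:,0]-[box[0]-.5,box[1]-.5])*S).astype(np.int32)],True,(255,0,255),1)
    cv2.imwrite('pics/'+n,a)
E
python3 - <<'E'
from h import *
p,q=wcam()
for d in bot.regions_of(p,'old_mallet'):
    print(d['conf'],d['bbox'])
    if abs(d['bbox'][0]-325)<25:
        m=d['region']
        h=cv2.cvtColor(p['frame'],cv2.COLOR_RGB2HSV); 
        mm=(h[...,1]>70)&(h[...,2]>80)&(h[...,0]<30); mm[:85]=0;mm[175:]=0;mm[:,:295]=0;mm[:,365:]=0
        x,f=fit(q,m,457,325,-.85); print('net',x,f); x,f=fit(q,mm,457,325,-.85); print('hsv',x,f)
        big(p,'w1c.png',(280,80,380,190),5,hull(q,*x,None,L=68))
t=bot.get_image('top'); h=cv2.cvtColor(t['frame'],cv2.COLOR_RGB2HSV)
mm=(h[...,1]>70)&(h[...,2]>110)&(h[...,0]<30); mm[:200]=0;mm[245:]=0;mm[:,:175]=0;mm[:,225:]=0
x,f=fit(t,mm,457,325,-.85); print('top',x,f)
big(t,'t1c.png',(160,180,240,260),6,hull(t,*x,None,L=68))
E
```

```text
0.98 [187.5, 157.9, 87.0, 57.0]
0.88 [322.1, 133.2, 36.6, 60.4]
net [440.88081289 355.93249625  -2.42706223] -162895225962836.84
hsv [382.26748971 357.75720165   0.63024691] -0.0
0.68 [236.2, 40.8, 89.6, 78.5]
top [429.95061728 336.91358025  -0.88101852] -0.0h.py:40: RuntimeWarning: overflow encountered in scalar negative
  return -(h&m).sum()/max((h|m).sum(),1)
```

View pics/w1c.png

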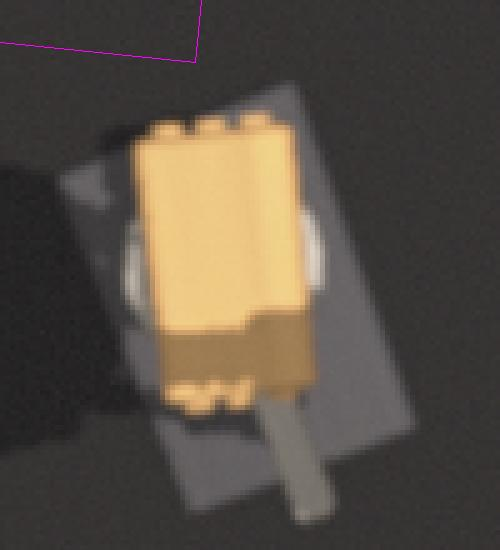

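View pics/t1c.png

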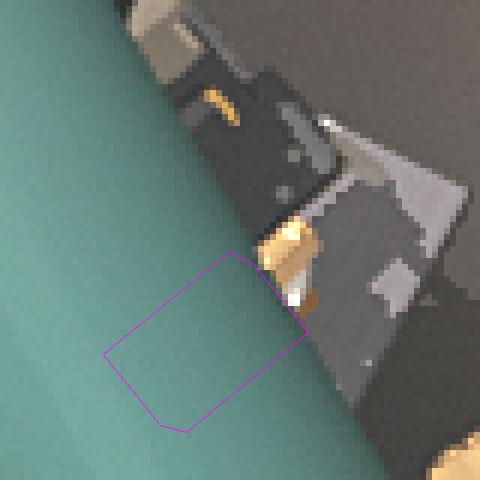

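```bash
sed -i 's|return -(h&m).sum()/max((h.m).sum(),1)|return -float((h\&m).sum())/max(float((h\|m).sum()),1)|' h.py; grep -n "return -float" h.py
python3 - <<'E'
from h import *
p,q=wcam()
h=cv2.cvtColor(p['frame'],cv2.COLOR_RGB2HSV); 
mm=(h[...,1]>90)&(h[...,2]>90)&(h[...,0]<30); mm[:95]=0;mm[165:]=0;mm[:,:300]=0;mm[:,350:]=0
x,f=fit(q,mm,457,325,-.85); print('hsv',x,f)
big(p,'w1c.png',(280,80,380,190),5,hull(q,*x,None,L=68))
t=bot.get_image('top'); t['frame']=cv2.cvtColor(cv2.imread('pics/top0.png'),cv2.COLOR_BGR2RGB); h=cv2.cvtColor(t['frame'],cv2.COLOR_RGB2HSV)
mm=(h[...,1]>70)&(h[...,2]>130)&(h[...,0]<30); mm[:200]=0;mm[245:]=0;mm[:,:175]=0;mm[:,225:]=0
x,f=fit(t,mm,457,325,-.85); print('top',x,f)
big(t,'t1c.png',(160,180,240,260),6,hull(t,*x,None,L=68))
E
```

```text
40:        return -float((h&m).sum())/max(float((h|m).sum()),1)
hsv [461.19903498 328.39189913  -0.73074511] 0.937225682870545
top [463.77866156 328.64738578  -0.72466327] 0.8844043284270988
```

View pics/w1c.png

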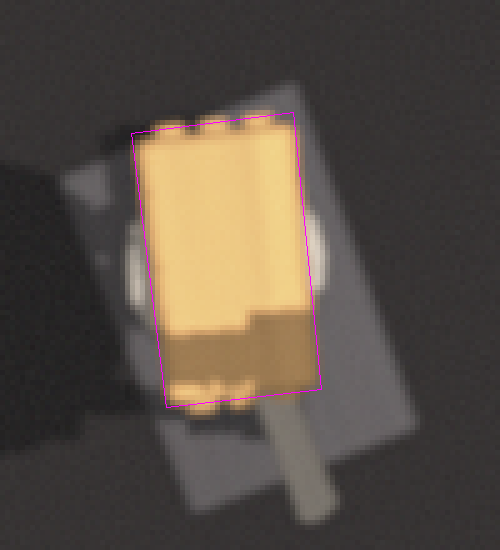

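View pics/t1c.png

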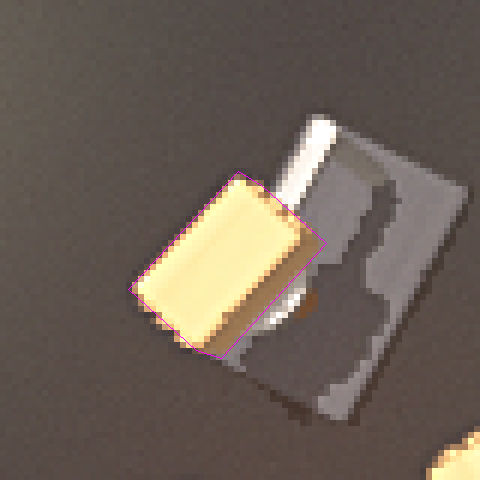

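Run:
```python
from h import *
for n,box in [('top',(362,180,382,198)),('scene',(248,192,268,206))]:
    t=bot.get_image(n); t['frame']=cv2.cvtColor(cv2.imread('pics/%s0.png'%n),cv2.COLOR_BGR2RGB)
    g=cv2.cvtColor(t['frame'],cv2.COLOR_RGB2GRAY).astype(float)[box[1]:box[3],box[0]:box[2]]
    hi=np.percentile(g,75); w=np.clip((hi*.9-g)/(hi*.9-g.min()),0,1); r,c=np.mgrid[box[1]:box[3],box[0]:box[2]]
    w[w<.2]=0; R,C=(w*r).sum()/w.sum(),(w*c).sum()/w.sum()
    a=[ray_z(t,*v,130)[:2] for v in [(R,C),(R,C+1),(R+1,C)]]
    print(n,R,C,w.sum(),a[0],'equiv dia mm',2*np.sqrt(w.sum()*abs(np.cross(a[1]-a[0],a[2]-a[0]))/np.pi))
    big(t,n+'hole.png',(box[0]-10,box[1]-10,box[2]+10,box[3]+10),12)
yaw=-.73+np.pi
bot.goto([461.5,328.5,280],ori(yaw)); bot.move_gripper(80)
bot.movel([461.5,328.5,200],velocity=150)
p,q=wcam(); save(p,'w2.png'); s=bot.state(); print(s['clock'],s['tcp_pos'],s['joints'],s['finger_gap'])
```

```text
top 187.74976930978653 370.7348716549919 93.69711799891245 [ 559.15777595 -132.24361125] equiv dia mm 30.042897695571142
scene 199.14195097477068 256.66029959862385 34.15422276621787 [ 561.61982375 -134.22262875] equiv dia mm 21.71645485794253
8.225 [462.21767229 329.07843629 201.19221441] [-0.62027474  0.31750319 -0.0706215   1.79469935  0.025756    1.02816193
  0.14012384] 79.88414229239439<stdin>:8: DeprecationWarning: Arrays of 2-dimensional vectors are deprecated. Use arrays of 3-dimensional vectors instead. (deprecated in NumPy 2.0)
```

View pics/w2.png

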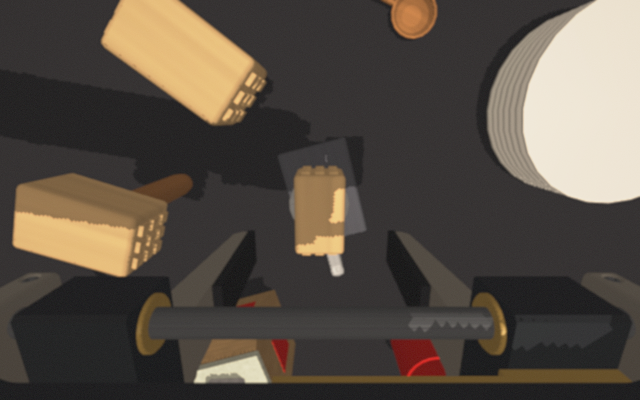

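View pics/tophole.png

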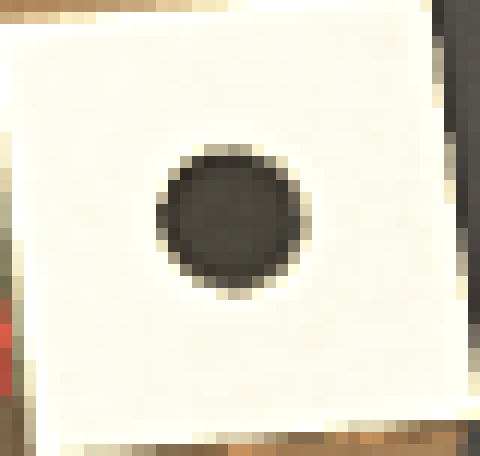

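View pics/scenehole.png

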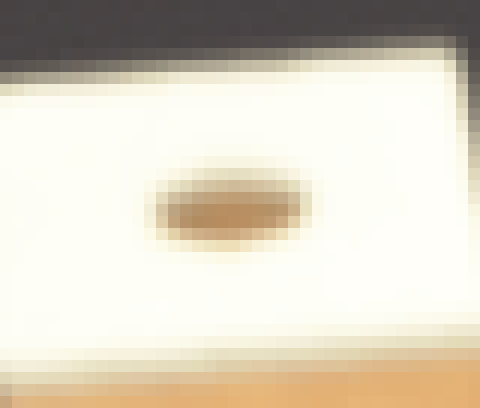

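The wrist view shows the head centred at (320,212) between the fingers and aligned with them. The hole of the empty box is at about (560,-133). I'll grip now.

Run:
```python
from h import *
print(bot.movel([461.5,328.5,137],velocity=80,stop_force=15))
print(bot.state()['tcp_pos'],bot.state()['ft_force'])
bot.move_gripper(30,grasp_force=30); s=bot.state(); print(s['finger_gap'],s['ft_force'])
print(bot.movel([461.5,328.5,170],velocity=60,stop_force=25))
s=bot.state(); print(s['finger_gap'],s['ft_force'],s['moment'],s['clock'])
p,q=wcam(); save(p,'w3.png')
t=bot.get_image('scene'); big(t,'s3.png',(340,80,480,230),5)
```

```text
False
[461.82934196 328.77500944 137.40943133] [ 0.05005686 -0.01663262 -0.8270356 ]
39.42583388307658 [-0.52626631  0.18861426  0.82335365]
False
39.519109453871046 [-0.37117832  0.66004391 -2.76007971] [ 0.00882762 -0.10489484 -0.03546476] 10.55
```

View pics/w3.png

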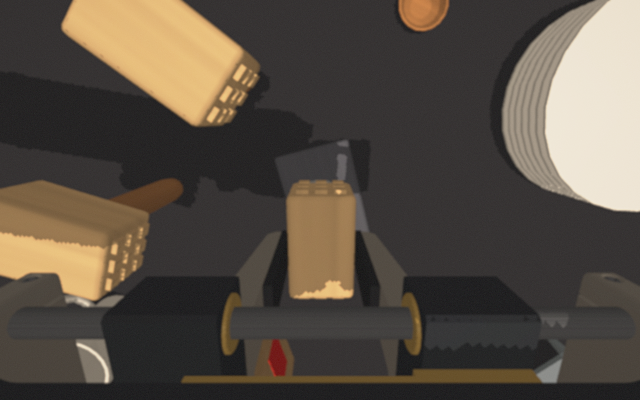

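View pics/s3.png

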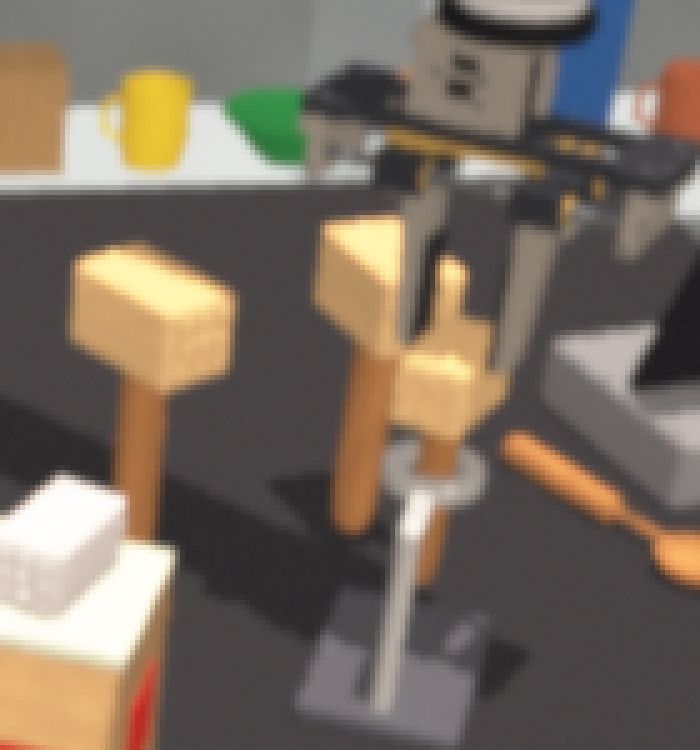

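Run:
```python
from h import *
bot.movel([461.5,328.5,335],velocity=200)
p,q=wcam()
h=cv2.cvtColor(p['frame'],cv2.COLOR_RGB2HSV)
mm=(h[...,1]>80)&(h[...,2]>70)&(h[...,0]<30); mm[:172]=0;mm[305:]=0;mm[:,:275]=0;mm[:,365:]=0
n,l,st,_=cv2.connectedComponentsWithStats(mm.astype(np.uint8)); mm=l==1+np.argmax(st[1:,4])
s=bot.state();tp=s['tcp_pos']; dz=tp[2]-137.2
x,f=fit(q,mm,tp[0],tp[1],-.73,z0=130+dz,z1=170+dz); print('fit',x,f,'tcp',tp)
u=hull(q,*x,None,L=68,z0=130+dz,z1=170+dz); big(p,'w4.png',(250,150,390,310),4,u)
yaw=-.73+np.pi
R=np.array([np.cos(yaw),np.sin(yaw)]); d=x[:2]-tp[:2]; print('off along toolx',d@R,'tooly',d@np.array([np.sin(yaw),-np.cos(yaw)]))
t=bot.get_image('top'); big(t,'t4.png',(150,170,280,300),5)
t['frame']; save(t,'t4f.png')
```

```text
fit [462.38001537 327.66086412  -0.7326143 ] 0.9437954448246364 tcp [460.8336145  327.96014243 333.31258829]
off along toolx -1.3519179575228526 tooly 0.8082332475459133
```

View pics/w4.png

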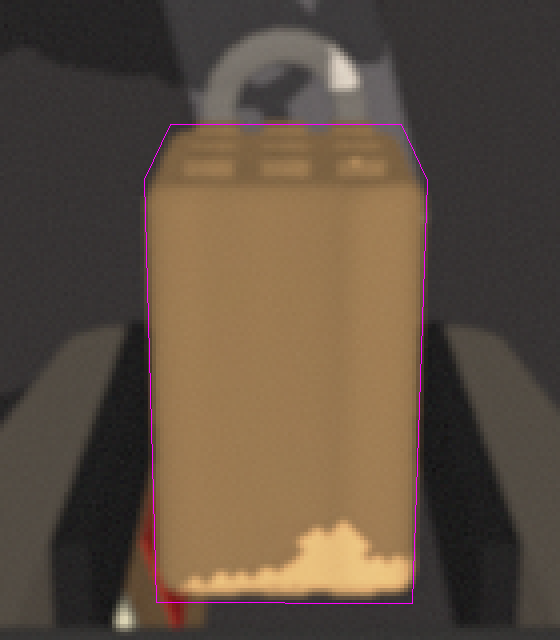

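View pics/t4f.png

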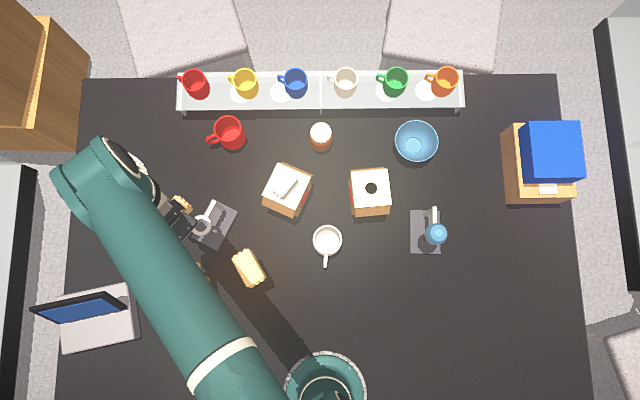

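Run:
```python
from h import *
H=np.array([560,-133]);yaw=-.73+np.pi
tx=np.array([np.cos(yaw),np.sin(yaw)]); T=H+1.3*tx
bot.movel([*T,335],velocity=250)
p,q=wcam(); save(p,'w5.png'); s=bot.state(); print(s['tcp_pos'],s['joints'],s['clock'])
t=bot.get_image('top'); save(t,'t5.png')
t=bot.get_image('scene'); save(t,'s5.png')
```

```text
[ 559.05098723 -130.98671268  335.03268648] [-0.05228068  0.22164158  0.27228637  1.62070782 -0.06172427  1.30773904
  1.07223   ] 13.8083
```

View pics/w5.png

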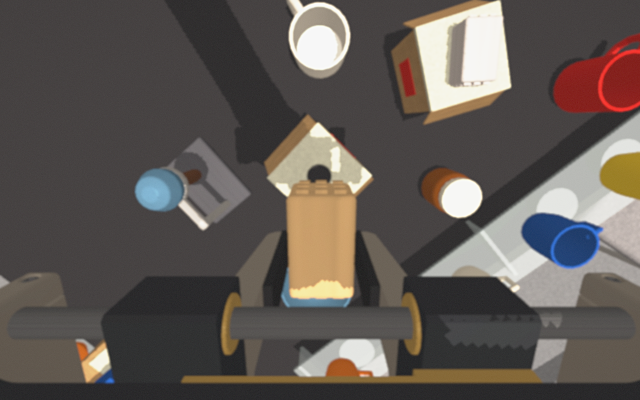

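View pics/t5.png

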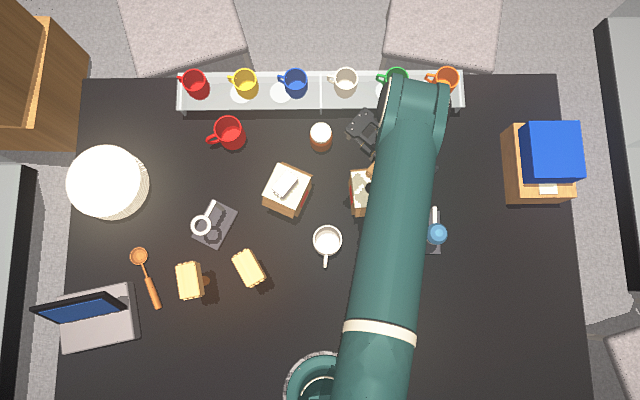

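View pics/s5.png

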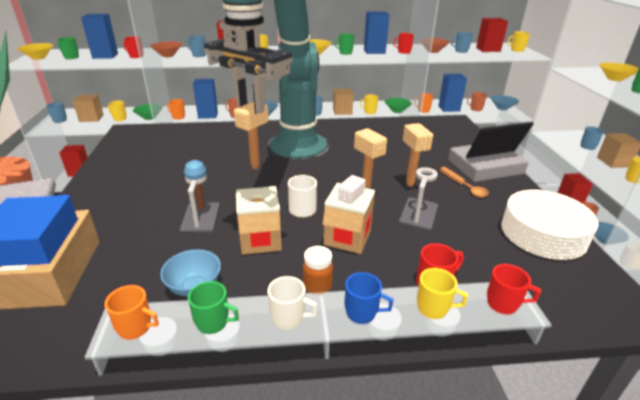

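```bash
cat >> h.py <<'E'
def circ(q,x,y,z,r):
    a=np.linspace(0,2*np.pi,40); P=np.c_[x+r*np.cos(a),y+r*np.sin(a),z+0*a]
    return cv2.projectPoints(P,np.array(q['rvec'],float),np.array(q['tvec'],float),np.array(q['K'],float),None)[0][:,0]
E
python3 - <<'E'
from h import *
p,q=wcam(); big(p,'w5c.png',(270,110,370,210),5,circ(q,560,-133,130,17))
t=bot.get_image('scene'); tp=bot.state()['tcp_pos']
big(t,'s5c.png',(225,90,285,220),5,np.vstack([circ(t,560,-133,218,11),circ(t,560,-133,320,11)]))
E
```

```text
(no output)
```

View pics/w5c.png

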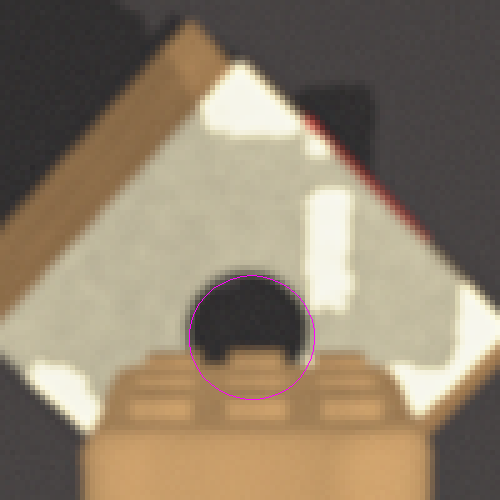

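View pics/s5c.png

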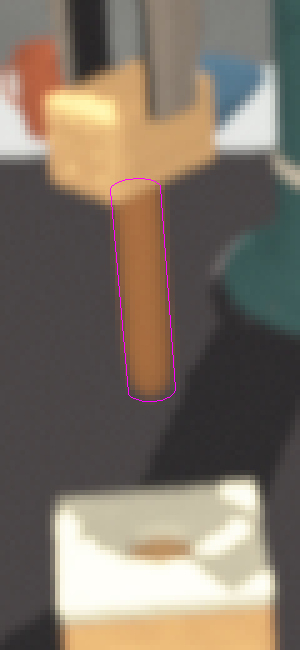

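Run:
```python
from h import *
T=[558.3,-131.0]
print(bot.movel([*T,250],velocity=150,stop_force=10)); 
print(bot.movel([*T,150],velocity=80,stop_force=10)); s=bot.state(); print(s['tcp_pos'],s['ft_force'])
print(bot.movel([*T,135],velocity=25,stop_force=4)); s=bot.state(); print(s['tcp_pos'],s['ft_force'],s['moment'],s['clock'])
t=bot.get_image('scene'); big(t,'s6.png',(210,120,310,260),5)
```

```text
False
False
[ 558.75279559 -131.05891185  150.59206441] [ 0.07786638 -0.75895549 -2.17939424]
True
[ 558.06165404 -130.97101123  136.95589488] [-0.38591445 -0.12749772  4.38326984] [0.08668244 0.01333649 0.03364785] 16.65
```

View pics/s6.png

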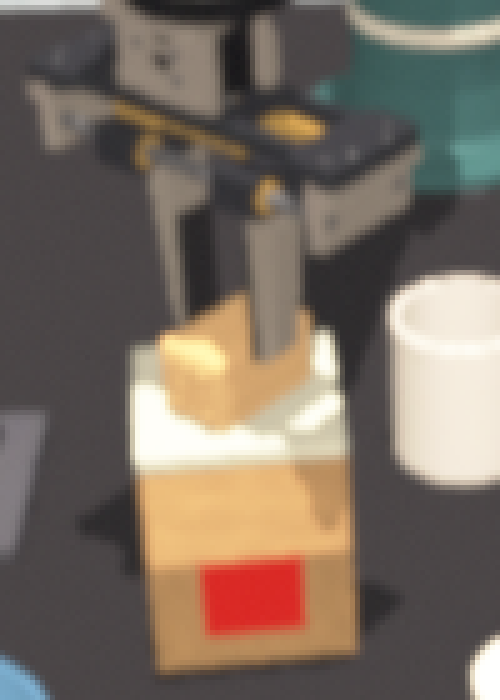

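Run:
```python
from h import *
bot.move_gripper(70); T=bot.state()['tcp_pos']
bot.movel([T[0],T[1],300],velocity=150)
t=bot.get_image('scene'); big(t,'s7.png',(210,120,310,260),5)
# go to view of new mallet
N=np.array([564,100]); yaw=-.8+np.pi
q=np.array(bot.state()['joints'])
V=N-60*np.array([np.cos(yaw),np.sin(yaw)])
bot.goto([*V,300],ori(yaw))
s=bot.state(); print(s['joints'],s['tcp_pos'],s['clock'])
p,q=wcam(); save(p,'w7.png')
for d in bot.pinpoint(p,'new_mallet'): print(d['conf'],d['location'],ray_z(q,*d['location'],130))
```

```text
[-0.28768552  0.30557803  0.18190977  1.58647163 -0.05574384  1.25549191
  0.67222818] [605.67834665  54.80188281 299.69922711] 19.4
0.82 [131.2, 323.3] [566.43522329 100.32711539 130.        ]
0.34 [329.3, 237.9] [ 671.03698735 -183.19231544  130.        ]
```

View pics/s7.png

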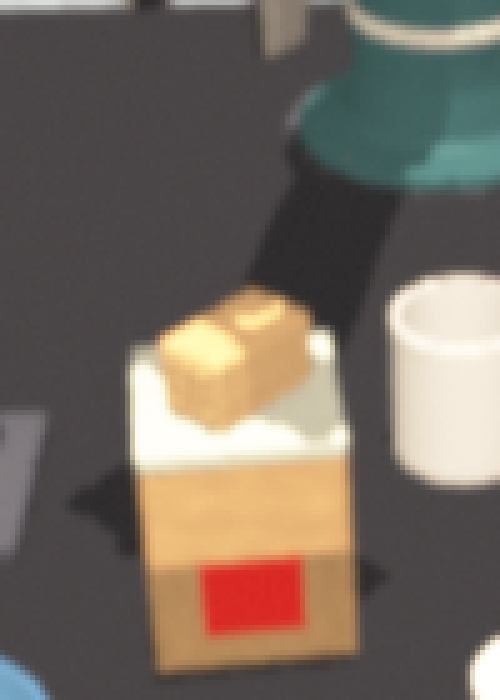

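View pics/w7.png

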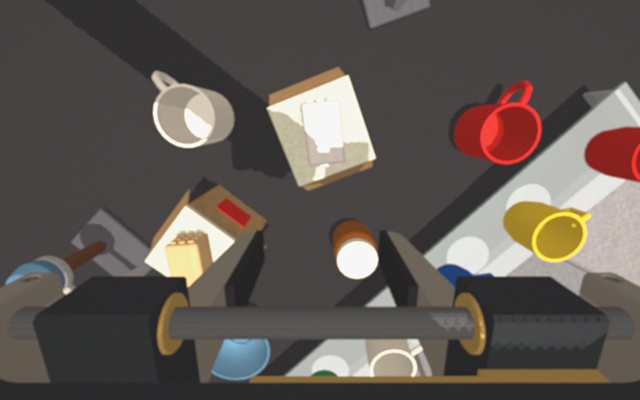

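The old mallet sits flat on the carton at about (258,190) in the scene view. Next is the pose of the new mallet's head, at about (322,132) in the wrist view.

Run:
```python
from h import *
p,q=wcam()
for d in bot.regions_of(p,'new_mallet'):
    print(d['conf'],d['bbox'],d['region'].sum())
    if abs(d['bbox'][0]-322)<20:
        x,f=fit(q,d['region'],565,101,-.8); print(x,f)
        big(p,'w7c.png',(260,60,390,200),5,hull(q,*x,None,L=68)); break
```

```text
0.6 [324.4, 130.9, 46.5, 72.2] 2394
[565.91140541  99.93699548  -0.68808788] 0.9430879931029147
```

View pics/w7c.png

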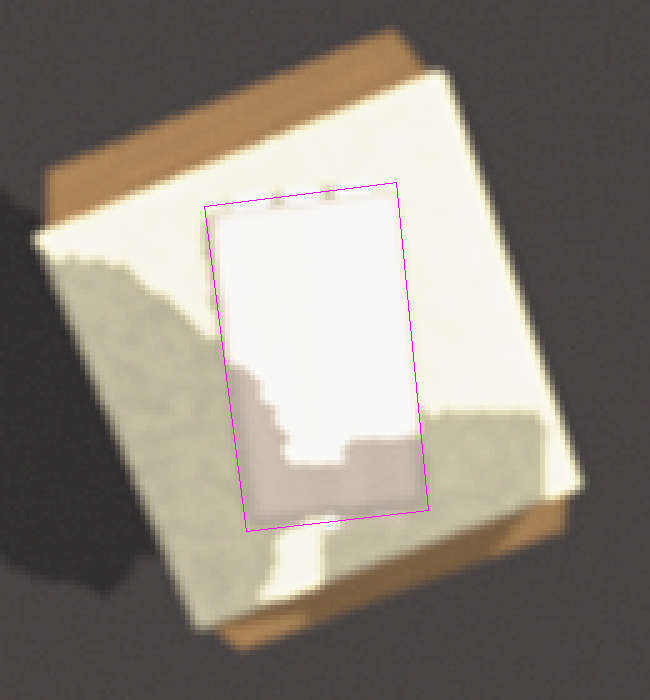

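Run:
```python
from h import *
yaw=-.705+np.pi; G=[566.3,100.3]
bot.goto([*G,230],ori(yaw)); 
print(bot.movel([*G,180],velocity=120,stop_force=15))
p,q=wcam(); big(p,'w8.png',(200,130,440,310),3)
print(bot.movel([*G,137],velocity=80,stop_force=12)); s=bot.state(); print(s['tcp_pos'],s['ft_force'])
bot.move_gripper(30,grasp_force=30); s=bot.state(); print(s['finger_gap'],s['ft_force'])
z0=s['tcp_pos'][2]
print(bot.movel([*G,165],velocity=60,stop_force=25))
print(bot.movel([*G,300],velocity=200,stop_force=25))
s=bot.state(); print(z0,s['finger_gap'],s['ft_force'],s['clock'])
p,q=wcam(); tp=s['tcp_pos']; dz=tp[2]-z0
for d in bot.regions_of(p,'new_mallet'):
    x,f=fit(q,d['region'],tp[0],tp[1],-.705,z0=130+dz,z1=170+dz); print(d['conf'],d['bbox'],x,f,tp)
    big(p,'w9.png',(250,150,390,310),4,hull(q,*x,None,L=68,z0=130+dz,z1=170+dz)); break
t=bot.get_image('top'); save(t,'t9.png'); big(t,'t9c.png',(180,200,230,250),10)
```

```text
False
False
[566.48648771 100.32570092 137.02033753] [-7.80204100e-05 -3.05010341e-02  1.79282075e-01]
39.61491400597145 [-2.55899818 -2.20653728  1.89151004]
False
False
137.2227617896409 39.31573370781562 [-0.34666779 -0.12731656 -3.59981855] 23.3667
0.78 [321.0, 238.7, 75.4, 121.9] [565.61453579 100.65094127  -0.69415246] 0.9488233918772091 [565.38492401 100.11983261 298.4932343 ]
```

View pics/w9.png

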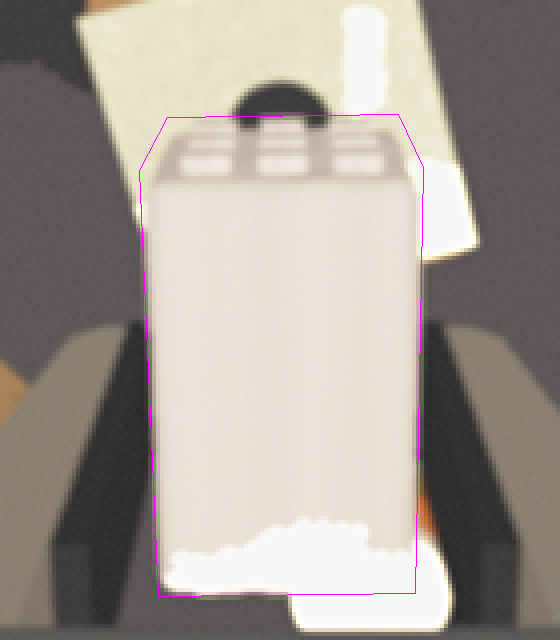

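View pics/t9c.png

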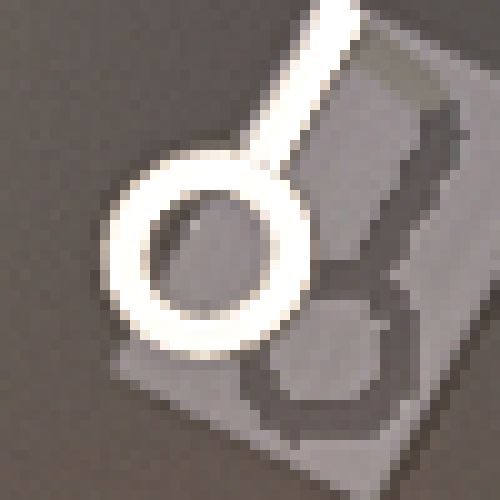

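View pics/w8.png

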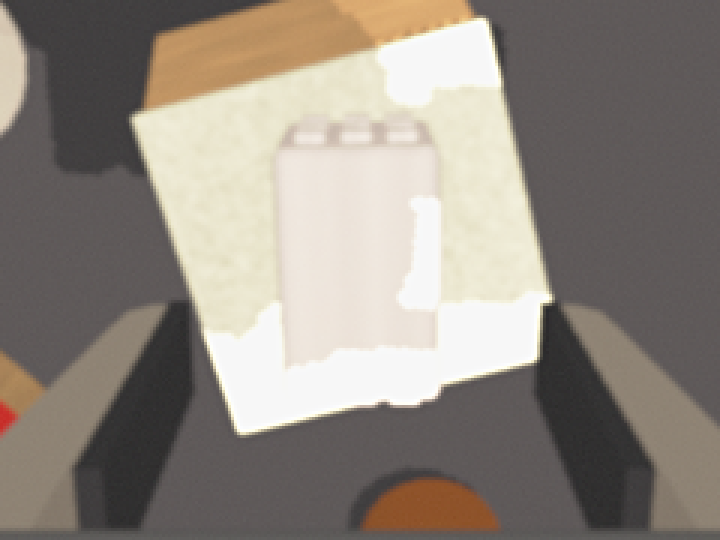

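Run:
```python
from h import *
t=bot.get_image('top'); print('ring top',ray_z(t,224.9,200.2,130))
sc=bot.get_image('scene'); big(sc,'s10.png',(400,150,460,200),10)
R=ray_z(t,224.9,200.2,130)
big(sc,'s10.png',(400,150,460,200),10,circ(sc,R[0],R[1],130,28))
# travel
T=R[:2]; G=bot.state()['tcp_pos']
bot.movel([G[0],G[1],335],velocity=150)
bot.movel([T[0],T[1],335],velocity=220)
s=bot.state();p,q=wcam(); print(s['tcp_pos'],s['joints'],s['clock'])
big(p,'w10.png',(250,100,390,240),5,circ(q,T[0],T[1],130,28))
sc=bot.get_image('scene'); c=s['tcp_pos']; big(sc,'s11.png',(380,60,460,220),4,np.vstack([circ(sc,c[0],c[1],218,11),circ(sc,c[0],c[1],320,11)]))
```

```text
ring top [463.33094706 327.28680858 130.        ]
[464.15054836 325.77897949 334.83792432] [-0.65698653  0.21417702 -0.01747525  1.62151086  0.00472633  1.30636487
  0.18821037] 25.2833
```

View pics/s10.png

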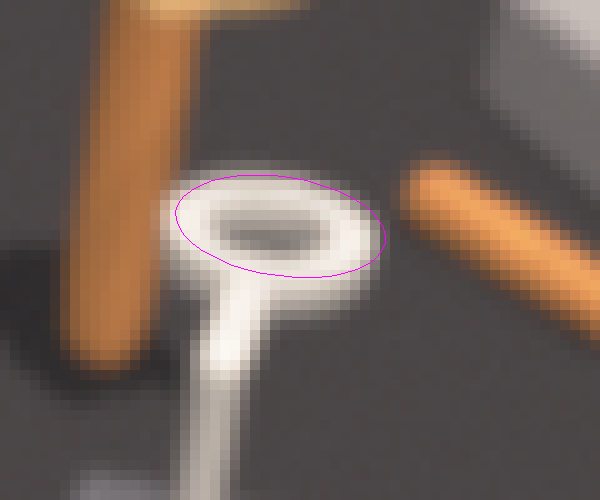

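View pics/w10.png

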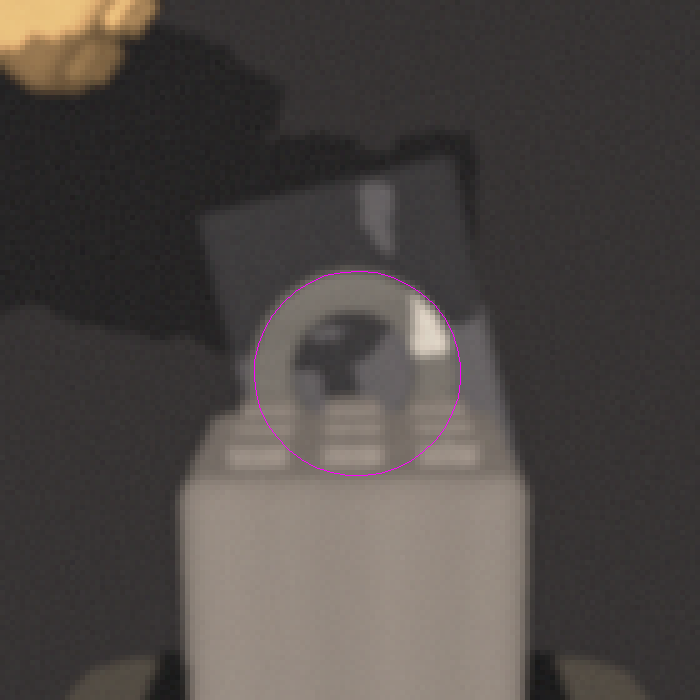

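View pics/s11.png

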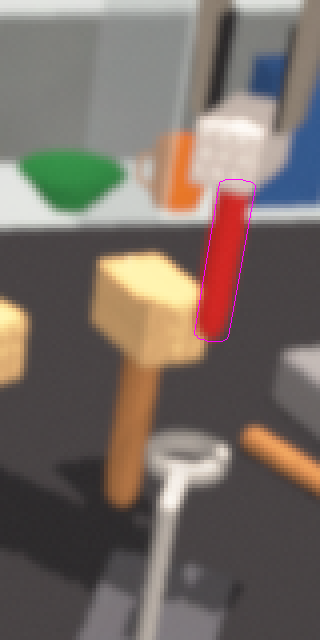

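Run:
```python
from h import *
T=[462.6,326.2]
print(bot.movel([*T,252],velocity=150,stop_force=10)); 
print(bot.movel([*T,150],velocity=70,stop_force=8)); s=bot.state(); print(s['tcp_pos'],s['ft_force'])
print(bot.movel([*T,135],velocity=25,stop_force=4)); s=bot.state(); print(s['tcp_pos'],s['ft_force'],s['moment'],s['clock'])
t=bot.get_image('scene'); big(t,'s12.png',(370,110,470,240),5)
```

```text
False
False
[462.88774391 326.41950585 150.494425  ] [ 0.44741175  0.47674212 -2.56400979]
True
[462.46692204 326.06349883 137.21561902] [-0.3728754  -0.16277934  4.4941541 ] [-0.11768215 -0.02235112 -0.04114231] 28.2083
```

View pics/s12.png

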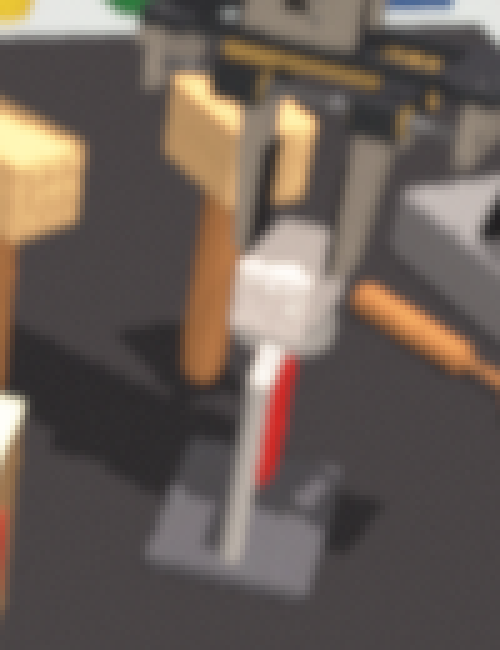

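It touched down at TCP z 137.2, the height it was grasped at, so the head is seated on the ring. I'll release, retreat and check.

Run:
```python
from h import *
bot.move_gripper(70); T=bot.state()['tcp_pos']
bot.movel([T[0],T[1],320],velocity=120)
q=np.array(bot.state()['joints']); q[0]=-1.1; bot.set_joints(q)
bot.pause(.3)
t=bot.get_image('top'); big(t,'t13.png',(170,150,420,330),3)
for qn,near in (('old_mallet',[559,-132]),('new_mallet',[463,326])):
  for d in bot.regions_of(t,qn):
    c=ray_z(t,d['bbox'][1],d['bbox'][0],150)[:2]
    if np.hypot(*(c-near))<50: print(qn,fit(t,d['region'],*near,-.73))
s=bot.get_image('scene'); big(s,'s13.png',(230,110,480,260),3); print(bot.state()['clock'])
```

```text
old_mallet (array([ 559.68085027, -130.18196838,   -0.66457105]), np.float64(0.8602858217374953))
new_mallet (array([464.2630773 , 325.81966262,  -0.73782119]), np.float64(0.9151024105480349))
32.025
```

View pics/s13.png

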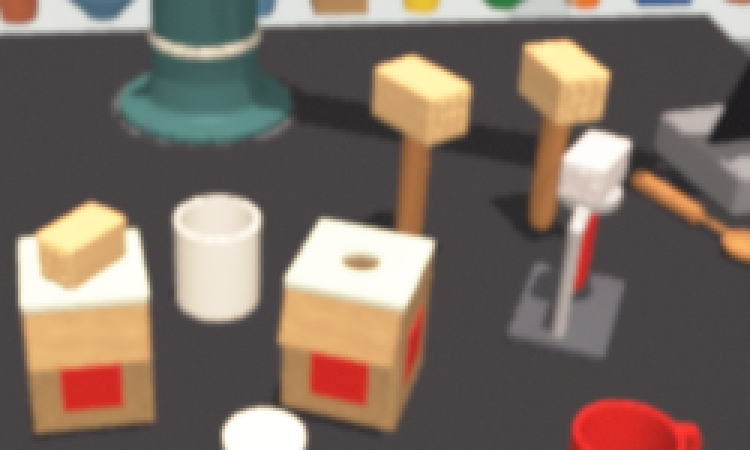

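View pics/t13.png

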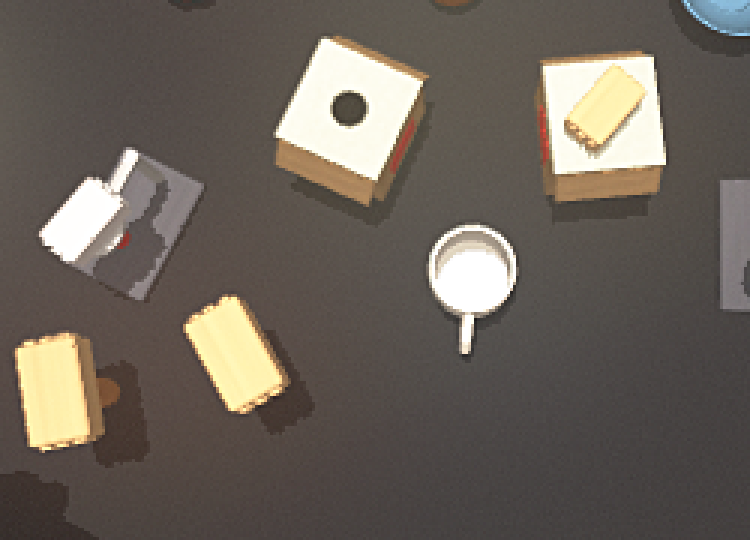

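The old mallet sits in the left carton (crop (85,245)) and the new one hangs in the ring (crop (590,170)). Both are upright and within about 3 mm of their seat centres.

```bash
python3 -c "
from rig import bot
bot.job_done(); print(bot.state()['clock'])"
```

```text
the job is handed in; nothing more can be done
the job is handed in; nothing more can be done
```

Both mallets are swapped, and I handed the job in at about 32 s of the 69 s allowed; no verdict is reported. The old wooden mallet went from the ring stand into the hole of the empty carton. The new aluminium mallet then went from its carton into the freed ring.

- **Seating height:** both mallets touched down at a tool height of about 137 mm, the same height they were gripped at.
- **Position:** top-camera fits after release put the old mallet about 3 mm from its hole centre and the new one about 2 mm from the ring centre. The limit is 10 mm. The old mallet's fit was the looser of the two (0.86 overlap, against 0.92 for the new one).
- **State at the end:** in the last pictures both heads look upright and flat on their seats, and the arm was clear of everything. The other wares in those crops, including the white mug, look undisturbed. The pestle was outside the last crops, but the arm never went near it.
- **Disagreements:** the scene camera's hole and ring positions differed from the top camera's by about 2 to 3 mm, well inside the 6 mm play. No check failed.

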